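# Ready a filter photometer: load block, index filter wheel, key the reading

### The arm

A 6-joint arm with a two-finger parallel gripper is mounted at the origin on a cart in front of the work surface, level with it; the furniture and walls round the work are solid. World frame = base frame: x ahead of the robot, y to its left, z up, the work surface at z = 0. Lengths are in m, angles in rad, forces in N, time in s.
With the tool pointing down it reaches from about 0.35 to 0.85 m from the base axis. Payload 8.1 kg.
Tool frame: the origin (TCP) lies between the finger pads; the fingertips stand 11 mm ahead of it and the grasp point (between the pads) lies 8 mm behind it (robot.tips_ahead is the distance from the TCP to the fingertips, in m); z points along the fingers, y is the line along which they close (so a half turn about z gives the same grasp; the last joint's range is limited). The gripper opens to 93 mm and grips with 3 to 60 N. Pads are 15 mm wide; open, the fingers measure 128 mm over their backs; the gripper's body (75 mm by 188 mm) begins 65 mm behind the grasp point.
Start: joints at [1.241, 0.13, 1.488, -0, 1.523, -0.085], TCP at [0.145, 0.582, 0.23] pointing down, gripper open.
Joint ranges: [-2.96, 2.96], [-0.89, 2.26], [0.02, 2.5], [-1.34, 4.48], [0, 2.73], [-2.66, 2.66]. Speed limits (rad/s): [2.39, 2.39, 2.79, 3.14, 3.14, 3.14].

### API

Orientations are given as a rotation vector (axis times angle).
In Python, from plant import robot gives the robot as it stands. The module is installed in compiled form; this text tells all that it offers.
- The arm moves only by the tool move_arm, never from a script. Its argument "deltas" is one flat list of numbers, 7 for each row, row after row: the shift along the tool's x, y, z in m, then the turn, a rotation vector about the tool's x, y, z in rad, then the opening, from 0 (shut) to 1 (fully open). A call has 1 to 12 rows; each row is the pose to reach, as a shift and turn from the pose commanded when the call began, along the tool's axes at that moment; what a row does not reach only later rows make up. A row lasts 1/8 s, in which the tool goes at most 62.5 mm and 10.7 degrees, less where a joint would pass 70% of its speed; a pose out of reach is approached as far as the arm can. A call with a gripper value outside its range is refused whole. The fingers move at their own pace and stop on an object; "squeeze" is the grip in N (left out, the last holds). Time passes only in rows, so rows that repeat a pose let the fingers close. It gives the time, the measured TCP pose, the force, the opening and the grip force at its end, in the units of the state.
- robot.read_state(): the state, without advancing time (a new reading comes with each control period).
- robot.read_camera(name): name is "scene" or "top" or "wrist"; returns (picture, depth): 420x560x3 uint8, red, green, blue; 420x560 float32, m along the optical axis (not along the pixel's ray), 0 where there is no reading.
- robot.camera_model(name): a dict with "K" (3x3 intrinsics, pixels), "k1" (the pictures are not rectified: a ray, as slopes to the right and down, at radius r is drawn at 1 + k1 r^2 times it, then the intrinsics apply), "R" (3x3) and "t" (3): a world point X has camera coordinates R X + t; the wrist camera has in their place "tool_from_camera" (4x4, takes a point from camera to tool coordinates, whose origin is the TCP and whose axes are the flange's). Camera axes: x right, y down, z forward; pixel columns grow to the right and rows downward; lengths in m; the calibration is good to about 2 mm. A picture is of the moment at which its call begins: read the wrist's pose just before it. camera_model takes no time and is no camera call.
- robot.close_job(): hands the job in; it is judged then, once.
Trained networks look in the newest picture that a camera, given by its name, has taken for a name from the list of things; names that differ only in an ending like _2 or _b are one class to them, and where a whole thing is asked for, a point or a joint stands for the part that bears it (a point fixed in the world has none). Each returns a list of dicts, best first, with "confidence" (0 to 1); they miss things now and then, are a little off and sometimes report something else, mostly with a low value. They report only what shows in the picture. A call takes as long as a camera call. They do not tell look-alikes from the thing itself.
- robot.recognise(camera, label): "uv" ([column, row] in pixels, amid what is visible of it).
The state is a dict: "t": time; "q": joint angles; "dq": joint speeds; "joint_torque": joint torques, N m; "tool_pos": TCP position; "orientation": TCP orientation; "force": force on the tool from outside, world axes, zero at the start; "wrist_torque": the same for the moment, N m; "opening": finger opening in m; "gripper_force": force on a finger pad.
Only numpy, scipy, OpenCV 4.12 (cv2) and the standard library are available. Lean on these libraries where they do the work, as an engineer would, in place of code of your own. Each camera call takes 0.05 s, during which the arm holds its last target. There are 200 camera calls.

### The job

Take the metal reference block out of its stand and set it down fully home and upright in the photometer's bay, between the two tall side walls, without dropping it; the stand and the bay each leave only one pair of its faces free for the fingers, so put it down on the worktop and take it the other way on the way over. Turn the filter wheel clockwise click by click until filter 5 rests at the fixed pointer (filter 0 is at the long lug on the rim, and each click clockwise brings the next number). Only when both are set, press the round key right down and let it up, then the long bar key likewise; leave the square key, the specimen cup, the wash bottle and the dropper bottle alone.

Things in the scene. Friction and masses are not known exactly. Their poses are not given: they have to be found in the camera images.
- block_center (a point): centre of the reference block: a loose plain aluminium block, 64 mm long (its x), 40 mm wide (its y), 70 mm high (z), about 0.25 kg, with a dark line round it near the top and a small glass window in each 64 mm face. It starts upright in the stand, its underside 8 mm above the worktop.
- stand: fixed dark steel stand for the block, 92 mm (x) by 66 mm (y), left or right of the photometer; origin at the centre of its underside on the worktop. Floor 8 mm thick. End walls as high as the block (top at 78 mm), 8 mm thick, stand 3 mm off the block's 40 mm wide ends (+x, -x); only the long faces (+y, -y; lips 4 mm high) are free for fingers.
- photometer: fixed white bench photometer, 226 mm (x) by 286 mm (y), flat deck 36 mm above the worktop; origin at the centre of its underside on the worktop; the front with the three keys faces its -x, the filter wheel is at its left (+y), the bay at its right (-y). Highest parts: bay walls, 106 mm above the worktop. A fixed label printer stands at the back right, its front 0.65 m ahead of the robot base.
- bay_seat (a point): where the block's centre lies when home, 71 mm above the worktop; axes as the photometer's. The block stands on the deck, its 64 mm length along x, either way round. Black side walls as high as the block (70 mm), 8 mm thick, flank its long faces with 4 mm clearance each; the ends (+x, -x) have only 5 mm lips, 4 mm off, so here only the 40 mm wide ends are free for fingers.
- wheel_axis (a point): point on the upright axis of the filter wheel, 73 mm above the worktop, a good height to pinch its grip bar; axes as the photometer's (does not turn). The wheel is an aluminium disc, radius 58 mm, top 49 mm above the worktop, with nine small windows and one lug on its rim. The fixed dark pointer stands in front of it (-x).
- filter_wheel (a joint): wheel angle in rad, growing clockwise seen from above; 0 when the lug (filter 0) is at the pointer. Filter n at n x 0.698 rad (40 degrees), filter 5 at 3.491; stops at 0 and 5.585. Starts on filter 0, 1 or 2. The lug's direction is the photometer's -x turned clockwise by this angle. A sprung roller resists with up to about 0.15 N m and pulls the freed wheel into the nearest click.
- key_round_top (a point): centre of the top of the round key (32 mm across), 48 mm above the worktop when up; the left one of the three white keys along the photometer's front. Pressed straight down.
- key_round (a joint): travel of the round key: 0 up, 0.006 m fully down; a spring returns it, 4 N holds it fully down.
- key_square_top (a point): centre of the top of the square key (30 by 30 mm), between the other two; not to be pressed.
- key_square (a joint): travel of the square key: 0 up, 0.006 m fully down.
- key_bar_top (a point): centre of the top of the long bar key (66 mm along y, 22 mm along x), 48 mm above the worktop when up; the right one of the three.
- key_bar (a joint): travel of the bar key: 0 up, 0.006 m fully down; a spring returns it, 4 N holds it fully down.
- specimen_cup: loose specimen cup with white screw lid, 66 mm across, 69 mm high; origin at the centre of its underside. Leave alone.
- wash_bottle_near: loose squeeze wash bottle near the photometer, 67 mm across, 209 mm high; its origin is at the worktop, and the bottle's upright axis lies 21 mm from it toward its own -y; a thin spout reaches about 55 mm toward +y at the top. Leave alone.
- dropper_bottle: loose amber dropper bottle, 37 mm across, 100 mm high; origin at the centre of its underside. Leave alone.
- grip_bar_top (a point): centre of the top of the wheel's black grip bar, on the axis, 91 mm above the worktop; turns with the wheel. The bar is 64 mm long (x), 16 mm thick (y), 42 mm high; its -x end, marked by a white line on top, points to the long rim lug.
Things that resemble listed ones, but are neither listed nor needed, are in the scene too. Leave any orange look-alike of the part that bears block_center alone.

How it is judged:
By the outcome, as a careful person would: the job done as asked, in the order asked, and still so for the second after the job is handed in, with the robot touching nothing.
It also fails if it takes over 72 s, if anything falls off the work surface, if the arm or the gripper's body presses on something with over 40 N, if the wrist force passes 120 N, or if a joint passes its speed limit or range.

## Working session

There is one attempt and no reset: what is moved stays moved. The work goes in short steps, Python scripts to look and compute and a tool call to move; the robot and the scene stay as the last step left them, time stands still between calls to the robot, and variables do not carry over. Pictures are saved under pics/ and viewed, at most 10 in all, crops included, and the job is handed in when it is done.

Besides the shell and the picture viewer there is one more tool, called after "Emit:" as name(argument=value, ...), one argument or row to a line, values as JSON. move_arm: Moves the arm, as the interface text tells. Its arguments: {"type":"object","properties":{"deltas":{"type":"array","items":{"type":"number"}},"squeeze":{"type":"number"}},"required":["deltas"]}

```bash
mkdir -p pics
cat > h.py <<'E'
import numpy as np, cv2
from scipy.spatial.transform import Rotation as Ro
from plant import robot
def cam(name):
    s=robot.read_state(); im,d=robot.read_camera(name); m=robot.camera_model(name)
    K=np.array(m["K"])
    if name=="wrist":
        T=np.eye(4);T[:3,:3]=Ro.from_rotvec(s["orientation"]).as_matrix();T[:3,3]=s["tool_pos"]
        C=T@np.array(m["tool_from_camera"])
    else:
        R=np.array(m["R"]);C=np.eye(4);C[:3,:3]=R.T;C[:3,3]=-R.T@np.array(m["t"])
    return dict(im=im,d=d,K=K,k1=m["k1"],C=C,s=s)
def rays(c,uv):
    uv=np.atleast_2d(uv).astype(float);K=c["K"]
    p=np.c_[(uv[:,0]-K[0,2])/K[0,0],(uv[:,1]-K[1,2])/K[1,1]];q=p.copy()
    for _ in range(20): q=p/(1+c["k1"]*(q**2).sum(1))[:,None]
    return np.c_[q,np.ones(len(q))]
def at_z(c,uv,z):
    r=rays(c,uv)@c["C"][:3,:3].T;o=c["C"][:3,3]
    return o+r*((z-o[2])/r[:,2])[:,None]
def cloud(c):
    h,w=c["d"].shape;u,v=np.meshgrid(np.arange(w),np.arange(h))
    P=rays(c,np.c_[u.ravel(),v.ravel()])*c["d"].ravel()[:,None]
    return (P@c["C"][:3,:3].T+c["C"][:3,3]).reshape(h,w,3)
def proj(c,X):
    X=(np.atleast_2d(X)-c["C"][:3,3])@c["C"][:3,:3];q=X[:,:2]/X[:,2:]
    q=q*(1+c["k1"]*(q**2).sum(1))[:,None]
    return q*[c["K"][0,0],c["K"][1,1]]+[c["K"][0,2],c["K"][1,2]]
def save(n,im): cv2.imwrite("pics/"+n+".png",cv2.cvtColor(im,cv2.COLOR_RGB2BGR))
E
python3 - <<'E'
from h import *
np.set_printoptions(precision=3,suppress=True)
for n in ("scene","top"):
    c=cam(n);save(n,c["im"]);W=cloud(c);print(n,c["C"][:3,3])
    for l in ["block_center","stand","photometer","wheel_axis","filter_wheel","grip_bar_top","key_round_top","key_square_top","key_bar_top","bay_seat","specimen_cup","wash_bottle_near","dropper_bottle"]:
        for r in robot.recognise(n,l)[:3]:
            u,v=np.round(r["uv"]).astype(int)
            print(l,u,v,round(r["confidence"],2),W[v,u])
print(robot.read_state())
E
```

```text
scene [-0.013 -0.922  0.524]
block_center 332 317 0.94 [ 0.378 -0.445  0.05 ]
block_center 325 265 0.75 [ 0.449 -0.32   0.077]
block_center 216 189 0.29 [0.443 0.302 0.047]
stand 315 283 0.82 [ 0.417 -0.332  0.048]
photometer 300 222 0.73 [ 0.571 -0.028  0.032]
wheel_axis 304 226 0.58 [ 0.569 -0.053  0.031]
filter_wheel 291 202 0.7 [0.606 0.082 0.049]
grip_bar_top 294 205 0.78 [0.601 0.056 0.05 ]
key_round_top 283 172 0.71 [0.664 0.234 0.095]
key_round_top 261 209 0.55 [0.507 0.093 0.04 ]
key_square_top 317 280 0.62 [ 0.42  -0.335  0.056]
key_square_top 274 217 0.43 [0.508 0.013 0.045]
key_bar_top 288 234 0.59 [ 0.491 -0.096  0.042]
bay_seat 302 221 0.72 [ 0.58  -0.025  0.033]
bay_seat 380 255 0.71 [ 0.633 -0.298  0.041]
bay_seat 281 172 0.65 [0.658 0.238 0.095]
specimen_cup 221 188 0.87 [0.454 0.284 0.055]
specimen_cup 282 171 0.55 [0.663 0.239 0.098]
dropper_bottle 378 252 0.81 [ 0.631 -0.291  0.047]
top [ 0.286 -0.053  1.258]
block_center 395 232 0.92 [ 0.448 -0.29   0.075]
block_center 450 255 0.58 [ 0.39  -0.425  0.067]
stand 385 238 0.68 [ 0.441 -0.276  0.012]
photometer 278 18
[... 285 characters left out ...]
[0.506 0.016 0.048]
key_square_top 247 176 0.2 [0.605 0.084 0.051]
key_bar_top 303 215 0.48 [ 0.499 -0.062  0.047]
bay_seat 276 182 0.9 [0.592 0.008 0.034]
specimen_cup 159 227 0.96 [0.47  0.305 0.068]
wash_bottle_near 174 150 0.67 [0.651 0.254 0.141]
{'t': 1.4, 'q': array([ 1.241,  0.13 ,  1.488,  0.   ,  1.523, -0.085]), 'dq': array([-0.001, -0.   ,  0.   ,  0.001,  0.   ,  0.   ]), 'joint_torque': array([  0.001, -55.975, -49.205,   0.077,   0.023,  -0.   ]), 'tool_pos': array([0.145, 0.582, 0.23 ]), 'orientation': array([-0.384, -3.118,  0.   ]), 'force': array([-0.492, -0.271,  0.334]), 'wrist_torque': array([-0.003, -0.058,  0.022]), 'gripper_force': 0.0, 'opening': 0.0928143851951872}
```

```bash
python3 -c "
import cv2,numpy as np
cv2.imwrite('pics/both.png',cv2.resize(np.vstack([cv2.imread('pics/top.png')]),(784,588)))"
```

```text
(no output)
```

View pics/both.png

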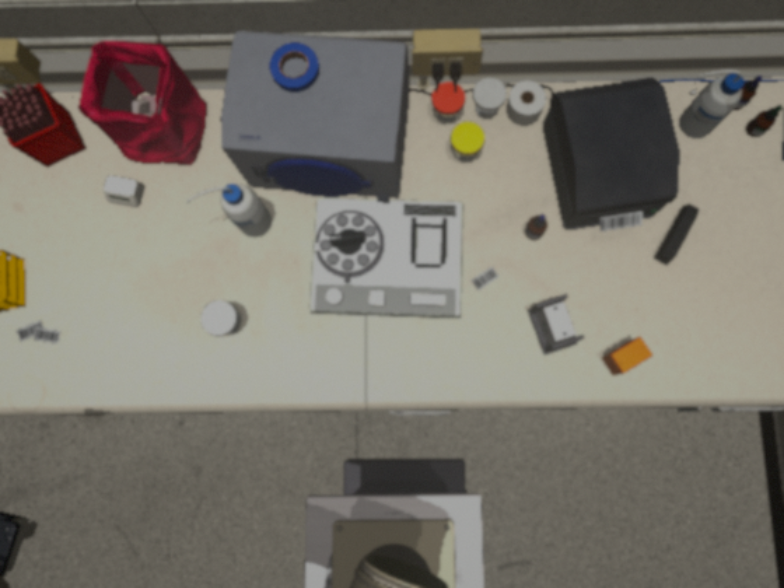

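View pics/scene.png

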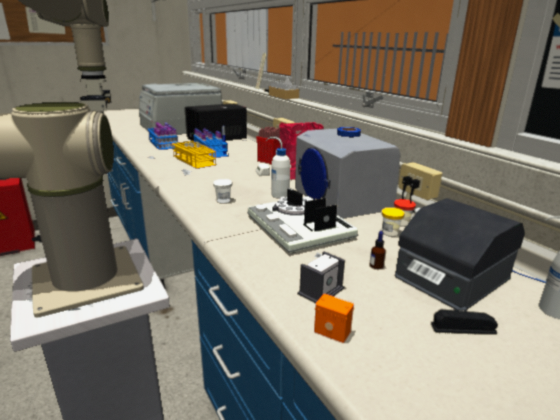

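The top view shows the photometer (about 276,182 in native pixels) with the wheel on its left, the bay on its right and the keys at the front. There are two block candidates: a silver block in the dark stand at (397,231), and an orange block standing free at (449,254). The silver one in the stand fits the description. I'll measure rough poses and then look from close with the wrist camera.

```bash
cat >> h.py <<'E'
def yawR(a): # tool down; tool y axis (closing line) at world yaw a
    y=np.array([np.cos(a),np.sin(a),0]);z=np.array([0,0,-1.]);x=np.cross(y,z)
    return np.c_[x,y,z]
def delta(p,a,s=None,p0=None,R0=None):
    s=s or robot.read_state()
    R0=Ro.from_rotvec(s["orientation"]).as_matrix() if R0 is None else R0
    p0=s["tool_pos"] if p0 is None else p0
    best=None
    for k in (0,np.pi):
        rv=Ro.from_matrix(R0.T@yawR(a+k)).as_rotvec()
        print("shift",np.round(R0.T@(np.array(p)-p0),4),"turn",np.round(rv,4),"q6 about",round(s["q"][5],2))
def rect(P): # P Nx2 m
    (c,wh,a)=cv2.minAreaRect((P*1000).astype(np.float32)); return np.array(c)/1000,wh,a
E
python3 - <<'E'
from h import *
np.set_printoptions(precision=4,suppress=True)
c=cam("top");W=cloud(c);x,y,z=W[...,0],W[...,1],W[...,2]
def sel(x0,x1,y0,y1,z0,z1):
    m=(x>x0)&(x<x1)&(y>y0)&(y<y1)&(z>z0)&(z<z1)
    m=m.astype(np.uint8); n,l,st,_=cv2.connectedComponentsWithStats(m); k=1+st[1:,4].argmax(); return W[l==k]
for nm,b in dict(phot=(.45,.75,-.2,.2,.024,.06),stand=(.36,.52,-.37,-.2,.06,.09)).items():
    P=sel(*b);print(nm,len(P),rect(P[:,:2]),np.median(P[:,2]))
print(robot.camera_model("wrist"))
s=robot.read_state();print(Ro.from_rotvec(s["orientation"]).as_matrix())
im=c["im"][195:275,360:470];save("block",cv2.resize(im,None,fx=7,fy=7,interpolation=cv2.INTER_CUBIC))
E
```

```text
phot 8510 (array([0.5996, 0.0329]), (331.71258544921875, 235.90225219726562), 87.20220947265625) 0.036124041580840704
stand 622 (array([ 0.4559, -0.301 ]), (86.72128295898438, 61.048011779785156), 18.274080276489258) 0.07609480625796372
{'K': array([[358.0084,   0.    , 275.2563],
       [  0.    , 358.0084, 208.2218],
       [  0.    ,   0.    ,   1.    ]]), 'k1': -0.096764903279244, 'tool_from_camera': array([[-0.0002, -0.9675, -0.2529,  0.0699],
       [ 1.    , -0.0002,  0.0001,  0.0001],
       [-0.0002, -0.2529,  0.9675, -0.1548],
       [ 0.    ,  0.    ,  0.    ,  1.    ]])}
[[-0.9702  0.2424  0.    ]
 [ 0.2424  0.9702  0.0001]
 [ 0.      0.0001 -1.    ]]
```

View pics/block.png

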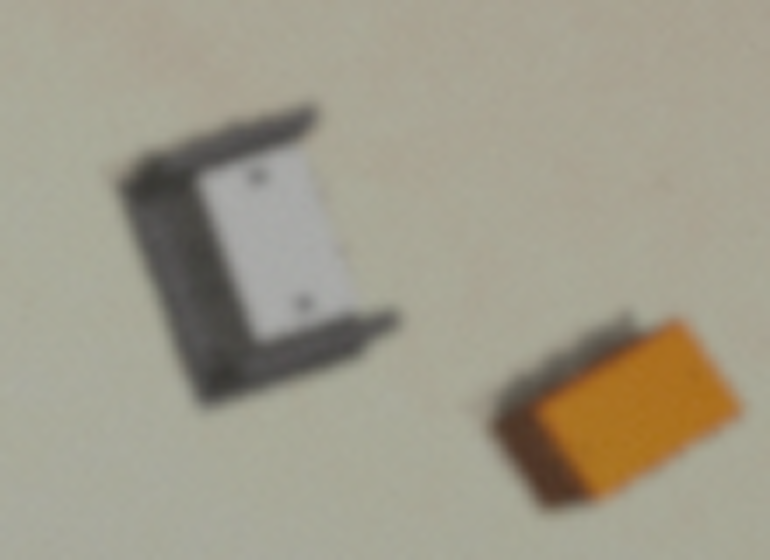

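The crop confirms it: the bare silver block sits between dark end walls (crop 275,245), and the orange look-alike stands outside the stand (640,420). I'll go over the photometer for a look on the way.

Emit:
move_arm(
  deltas=[-0.505,-0.474,-0.09,0,0,-0.245,1,-0.505,-0.474,-0.09,0,0,-0.245,1,-0.505,-0.474,-0.09,0,0,-0.245,1,-0.505,-0.474,-0.09,0,0,-0.245,1,-0.505,-0.474,-0.09,0,0,-0.245,1,-0.505,-0.474,-0.09,0,0,-0.245,1,-0.505,-0.474,-0.09,0,0,-0.245,1,-0.505,-0.474,-0.09,0,0,-0.245,1,-0.505,-0.474,-0.09,0,0,-0.245,1,-0.505,-0.474,-0.09,0,0,-0.245,1,-0.505,-0.474,-0.09,0,0,-0.245,1,-0.505,-0.474,-0.09,0,0,-0.245,1],
)

```text
t: 2.95
tool_pos: [0.5218, -0.0035, 0.3197]
orientation: [0.006, 3.141, -0.001]
force: [0.0, 0.6, -0.0]
opening: 0.0928
gripper_force: 0.0
```

Run:
```python
from h import *
import pickle
np.set_printoptions(precision=4,suppress=True)
c=cam("wrist");pickle.dump(c,open("w1.pkl","wb"));save("w1",c["im"]);W=cloud(c)
print(c["s"]["tool_pos"],c["s"]["orientation"],c["s"]["t"])
for l in ["photometer","filter_wheel","grip_bar_top","wheel_axis","key_round_top","key_square_top","key_bar_top","bay_seat"]:
    for r in robot.recognise("wrist",l)[:2]:
        u,v=np.round(r["uv"]).astype(int);print(l,u,v,round(r["confidence"],2),W[v,u])
```

```text
[ 0.5218 -0.0035  0.3197] [ 0.0063  3.1413 -0.0012] 2.95
photometer 281 214 0.81 [0.574  0.0035 0.0369]
photometer 83 256 0.73 [ 0.6318 -0.2638  0.0378]
filter_wheel 336 243 0.87 [0.6081 0.0726 0.0513]
grip_bar_top 338 242 0.76 [0.6068 0.075  0.0515]
grip_bar_top 30 118 0.5 [ 0.4485 -0.284   0.0751]
wheel_axis 278 213 0.94 [ 0.573  -0.0003  0.0354]
key_round_top 366 167 0.79 [0.5125 0.1057 0.0481]
key_square_top 299 164 0.56 [0.5092 0.025  0.0459]
key_bar_top 222 156 0.68 [ 0.4988 -0.0667  0.049 ]
bay_seat 280 215 0.81 [0.5755 0.0023 0.0361]
```

View pics/w1.png

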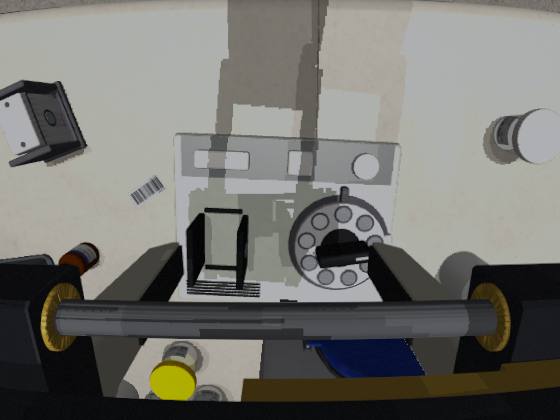

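The wrist view shows the keys (round 366,167, square 299,164, bar 222,156), the pointer at (344,193), the wheel centre near (340,243), the bay walls at (196,247) and (242,250), and the stand at (40,120). I'll fit the photometer pose and check the wheel lug.

Run:
```python
from h import *
import pickle
np.set_printoptions(precision=4,suppress=True)
c=pickle.load(open("w1.pkl","rb"));W=cloud(c);x,y,z=W[...,0],W[...,1],W[...,2]
# front edge: pixel of table->photometer step, per column
def line(P):
    vx,vy,x0,y0=cv2.fitLine((P*1000).astype(np.float32),cv2.DIST_HUBER,0,.01,.01).ravel();return np.degrees(np.arctan2(vy,vx)),x0/1000,y0/1000
F=[]
for u in range(190,390,3):
    col=z[100:175,u];v=100+np.argmax(col>0.025);F.append(at_z(c,[[u,v]],0.036)[0,:2])
F=np.array(F);print("front edge",line(F),F[0],F[-1])
for nm,sg in(("right -y",1),("left +y",-1)):
    L=[]
    for v in range(150,230,3):
        us=np.arange(120,290) if sg>0 else np.arange(460,290,-1)
        k=np.argmax((z[v,us]>0.028)&(z[v,us]<.05));L.append(at_z(c,[[us[k],v]],0.036)[0,:2])
    L=np.array(L);print(nm,line(L),L[0],L[-1])
def r(nm,b):
    m=((x>b[0])&(x<b[1])&(y>b[2])&(y<b[3])&(z>b[4])&(z<b[5])).astype(np.uint8)
    n,l,st,_=cv2.connectedComponentsWithStats(m)
    for k in np.argsort(-st[1:,4])[:3]+1:
        if st[k,4]>30: P=W[l==k];print(nm,len(P),rect(P[:,:2]),np.median(P[:,2]))
r("walls",(.5,.7,-.2,0,.098,.115));r("bar",(.55,.68,.02,.15,.082,.1));r("disc",(.53,.68,0,.16,.044,.055))
for (u,v) in((366,167),(299,164),(222,160)): print(at_z(c,[[u,v]],.048))
im=c["im"][180:295,180:400];save("wh",cv2.resize(im,None,fx=3.6,fy=3.6,interpolation=cv2.INTER_CUBIC))
```

```text
front edge (np.float32(87.116486), np.float32(0.47920814), np.float32(0.01668587)) [ 0.4731 -0.1067] [0.4859 0.1347]
right -y (np.float32(-2.4183125), np.float32(0.5347722), np.float32(-0.1295609)) [ 0.4922 -0.1277] [ 0.5926 -0.1324]
left +y (np.float32(-3.3048565), np.float32(0.53577226), np.float32(0.14888304)) [0.4931 0.1515] [0.5937 0.1465]
walls 462 (array([ 0.606 , -0.0995]), (8.384227752685547, 68.95498657226562), 87.5617446899414) 0.1052860955449956
walls 446 (array([ 0.6083, -0.0436]), (8.121318817138672, 69.28669738769531), 87.06172943115234) 0.10548172316314425
bar 689 (array([0.6138, 0.0762]), (15.994153022766113, 59.85614013671875), 7.182116985321045) 0.0901301294772488
disc 4640 (array([0.6143, 0.0783]), (115.04700469970703, 113.92053985595703), 44.18965530395508) 0.049399676413891175
[[0.5126 0.1058 0.048 ]]
[[0.5089 0.0249 0.048 ]]
[[ 0.5037 -0.0671  0.048 ]]
```

View pics/wh.png

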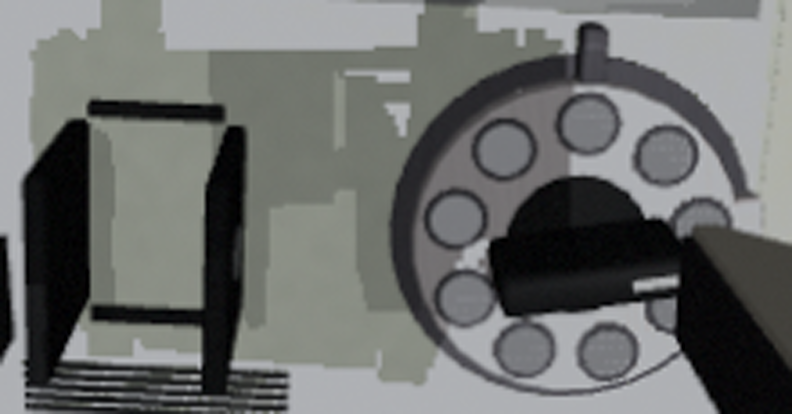

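The pointer is at the top (crop 592,50) and the bar's white line is at its right end (655,283). That is about 80° clockwise, so the wheel starts on filter 2 and needs three clicks. The block comes next.

Emit:
move_arm(
  deltas=[0.072,-0.294,0.07,0,0,-0.318,1,0.072,-0.294,0.07,0,0,-0.318,1,0.072,-0.294,0.07,0,0,-0.318,1,0.072,-0.294,0.07,0,0,-0.318,1,0.072,-0.294,0.07,0,0,-0.318,1,0.072,-0.294,0.07,0,0,-0.318,1,0.072,-0.294,0.07,0,0,-0.318,1],
)

```text
t: 4.28
tool_pos: [0.4485, -0.2937, 0.2496]
orientation: [-0.497, 3.102, 0.001]
force: [0.1, 0.9, -0.3]
opening: 0.0929
gripper_force: 0.0
```

Run:
```python
from h import *
np.set_printoptions(precision=4,suppress=True)
c=cam("wrist");save("w2",c["im"]);W=cloud(c);x,y,z=W[...,0],W[...,1],W[...,2]
s=c["s"];print(s["tool_pos"],s["orientation"],s["q"],s["t"])
m=(x>.36)&(x<.54)&(y>-.39)&(y<-.21)&(z>.066)&(z<.09)
hsv=cv2.cvtColor(c["im"],cv2.COLOR_RGB2HSV)[...,2]
for nm,mm in(("all",m),("bright",m&(hsv>110))):
    n,l,st,_=cv2.connectedComponentsWithStats(cv2.morphologyEx(mm.astype(np.uint8),cv2.MORPH_OPEN,np.ones((3,3),np.uint8)))
    for k in np.argsort(-st[1:,4])[:2]+1: P=W[l==k];print(nm,len(P),rect(P[:,:2]),np.median(P[:,2]),P[:,:2].mean(0))
print(hsv[m].min(),np.percentile(hsv[m],[10,50,90]))
```

```text
[ 0.4485 -0.2937  0.2496] [-0.4969  3.102   0.001 ] [-0.6757 -0.0501  1.6373  0.0005  1.5548 -2.5642] 4.275
all 3534 (array([ 0.4594, -0.3008]), (75.78617095947266, 59.18459701538086), 18.080533981323242) 0.07762751510838684 [ 0.46  -0.301]
all 649 (array([ 0.4173, -0.315 ]), (7.859192848205566, 59.58008575439453), 18.077680587768555) 0.07739358787169415 [ 0.417 -0.315]
bright 2542 (array([ 0.4537, -0.303 ]), (61.55543899536133, 39.33732604980469), 17.607646942138672) 0.07774691172574058 [ 0.4524 -0.3036]
24 [ 46. 122. 180.]
```

View pics/w2.png

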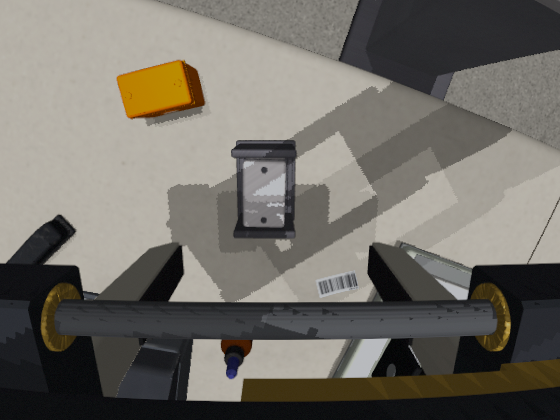

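The bare block is between the stand's walls at pixel (265,190), centred near (0.454, -0.303) with a yaw of about 18°. I'll descend and grip it.

Emit:
move_arm(
  deltas=[-0.002,-0.0105,0.02,0,0,0.003,1,-0.002,-0.0105,0.08,0,0,0.003,1,-0.002,-0.0105,0.14,0,0,0.003,1,-0.002,-0.0105,0.19,0,0,0.003,1,-0.002,-0.0105,0.208,0,0,0.003,1,-0.002,-0.0105,0.208,0,0,0.003,0,-0.002,-0.0105,0.208,0,0,0.003,0,-0.002,-0.0105,0.208,0,0,0.003,0,-0.002,-0.0105,0.208,0,0,0.003,0,-0.002,-0.0105,0.208,0,0,0.003,0,-0.002,-0.0105,0.208,0,0,0.003,0,-0.002,-0.0105,0.208,0,0,0.003,0],
  squeeze=25,
)

```text
t: 5.82
tool_pos: [0.4538, -0.3036, 0.0419]
orientation: [-0.493, 3.103, -0.0]
force: [-0.9, -0.1, 2.9]
opening: 0.0399
gripper_force: 24.9
```

Emit:
move_arm(
  deltas=[0,0,-0.03,0,0,0,0,0,0,-0.085,0,0,0,0,0,0.03,-0.09,0,0,0.1,0,-0.001,0.08,-0.09,0,0,0.22,0,-0.002,0.13,-0.08,0,0,0.34,0,-0.002,0.15,-0.06,0,0,0.363,0,-0.002,0.15,-0.025,0,0,0.363,0,-0.002,0.15,-0.002,0,0,0.363,0,-0.002,0.15,0.005,0,0,0.363,0,-0.002,0.15,0.0075,0,0,0.363,0,-0.002,0.15,0.0075,0,0,0.363,0,-0.002,0.15,0.0075,0,0,0.363,0],
)

```text
t: 7.32
tool_pos: [0.4098, -0.1607, 0.0351]
orientation: [0.075, 3.139, -0.001]
force: [-0.8, 0.2, -2.1]
opening: 0.0399
gripper_force: 24.9
```

Emit:
move_arm(
  deltas=[0,0,0.0012,0,0,0,0,0,0,0.0012,0,0,0,0,0,0,0.0012,0,0,0,0.5,0,0,0.0012,0,0,0,1,0,0,0.0012,0,0,0,1,0,0,0.0012,0,0,0,1,0,0,-0.03,0,0,0,1,0,0,-0.09,0,0,0,1,0,0,-0.1,0,0,0.18,1,0,0,-0.1,0,0,0.36,1,0,0,-0.1,0,0,0.54,1,0,0,-0.1,0,0,0.72,1],
)

```text
t: 8.82
tool_pos: [0.4091, -0.1603, 0.1341]
orientation: [1.185, 2.909, -0.0]
force: [-0.6, -0.6, 0.3]
opening: 0.093
gripper_force: 0.0
```

Emit:
move_arm(
  deltas=[0,0,0,0,0,0.852,1,0,0,0,0,0,0.852,1,0,0,0,0,0,0.852,1,0,0,0,0,0,0.852,1,0,0,0,0,0,0.852,1,0,0,0,0,0,0.852,1],
)

```text
t: 9.57
tool_pos: [0.4091, -0.1603, 0.1341]
orientation: [-2.274, -2.167, 0.0]
force: [-0.0, -0.4, -0.1]
opening: 0.0926
gripper_force: 0.0
```

Run:
```python
from h import *
np.set_printoptions(precision=4,suppress=True)
c=cam("wrist");W=cloud(c);x,y,z=W[...,0],W[...,1],W[...,2];save("w3",c["im"])
s=c["s"];print(s["tool_pos"],s["orientation"],s["q"],s["t"],s["opening"])
m=(x>.33)&(x<.48)&(y>-.22)&(y<-.1)&(z>.06)&(z<.08)
P=W[m];print(len(P),rect(P[:,:2]),np.median(P[:,2]))
c=cam("top");W=cloud(c);x,y,z=W[...,0],W[...,1],W[...,2]
```

```text
[ 0.4091 -0.1603  0.1341] [-2.2743 -2.1671  0.0001] [-0.4902 -0.2526  2.0322 -0.      1.3621 -0.4419] 9.575 0.09262675377420578
5975 (array([ 0.4108, -0.1605]), (40.54741668701172, 64.30791473388672), 86.58014678955078) 0.06969021853603474
```

Emit:
move_arm(
  deltas=[0,0.0015,0.05,0,0,0,1,0,0.0015,0.085,0,0,0,1,0,0.0015,0.094,0,0,0,1,0,0.0015,0.094,0,0,0,0,0,0.0015,0.094,0,0,0,0,0,0.0015,0.094,0,0,0,0,0,0.0015,0.094,0,0,0,0,0,0.0015,0.094,0,0,0,0,0,0.0015,0.094,0,0,0,0],
  squeeze=30,
)

```text
t: 10.8
tool_pos: [0.4115, -0.1609, 0.0414]
orientation: [2.274, 2.165, 0.001]
force: [-0.9, 0.2, 6.9]
opening: 0.0638
gripper_force: 30.0
```

Emit:
move_arm(
  deltas=[0,0,-0.05,0,0,0,0,0,0,-0.11,0,0,0,0,0.02,0.04,-0.118,0,0,0,0,0.05,0.095,-0.118,0,0,0,0,0.08,0.15,-0.118,0,0,0,0,0.0985,0.185,-0.118,0,0,0,0,0.0985,0.191,-0.118,0,0,0,0,0.0985,0.191,-0.118,0,0,0,0,0.0985,0.191,-0.118,0,0,0,0],
)

```text
t: 11.92
tool_pos: [0.6052, -0.0719, 0.158]
orientation: [-2.276, -2.165, 0.001]
force: [0.7, 0.5, -2.8]
opening: 0.064
gripper_force: 30.0
```

Run:
```python
from h import *
np.set_printoptions(precision=4,suppress=True)
c=cam("wrist");W=cloud(c);x,y,z=W[...,0],W[...,1],W[...,2];save("w4",c["im"])
s=c["s"];print(s["tool_pos"],s["orientation"],s["q"],s["force"],s["t"],s["opening"])
m=(x>.55)&(x<.66)&(y>-.11)&(y<-.03)&(z>.17)&(z<.2)
P=W[m];print(len(P),rect(P[:,:2]),np.median(P[:,2]))
m=((x>.5)&(x<.7)&(y>-.13)&(y<-.01)&(z>.095)&(z<.112)).astype(np.uint8)
n,l,st,_=cv2.connectedComponentsWithStats(m)
for k in np.argsort(-st[1:,4])[:3]+1: P=W[l==k];print(len(P),rect(P[:,:2]),np.median(P[:,2]),P[:,1].min(),P[:,1].max())
```

```text
[ 0.6052 -0.0719  0.158 ] [-2.2757 -2.165   0.001 ] [-0.2023  0.1989  1.5441 -0.0002  1.3994 -0.1524] [ 0.6884  0.4744 -2.7648] 11.925 0.06402850788618326
13232 (array([ 0.6057, -0.0627]), (23.732789993286133, 96.78042602539062), 86.16673278808594) 0.18598904460880494
1854 (array([ 0.6091, -0.044 ]), (8.674610137939453, 70.046142578125), 87.03073120117188) 0.10532712761456382 -0.04956252319002174 -0.03802179378578818
```

View pics/w4.png

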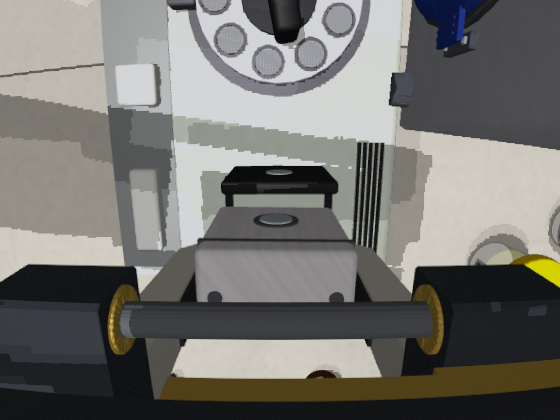

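The block hangs at (275,255), with the left bay wall behind it at (280,180). I'll check its lateral position in the photometer's frame.

Run:
```python
from h import *
np.set_printoptions(precision=4,suppress=True)
c=cam("wrist");W=cloud(c)
a=np.radians(-2.8);o=np.array([.6075,-.0718]);R=np.array([[np.cos(a),np.sin(a)],[-np.sin(a),np.cos(a)]])
L=(W[...,:2]-o)@R.T;X,Y,z=L[...,0],L[...,1],W[...,2]
for z0 in(.135,.145,.155,.165):
    m=(z>z0)&(z<z0+.01)&(abs(X)<.028)&(Y>0)&(Y<.035);P=L[m]
    if m.sum()>20: print(z0,m.sum(),np.median(P[:,1]),np.polyfit(P[:,0],P[:,1],1))
m=(np.arange(420)[:,None]<310)&(z>.182)&(z<.195)&(abs(X)<.03)&(abs(Y)<.03);print("top",m.sum(),np.median(z[m]),np.percentile(Y[m],[0.5,99.5]))
m=(z>.100)&(z<.112)&(abs(X)<.05)&(Y>.015)&(Y<.05);P=L[m];print("wall",np.percentile(P[:,1],[1,99]),np.percentile(P[:,0],[1,99]),np.polyfit(P[:,0],P[:,1],1))
```

```text
0.135 525 0.019994076447201036 [-0.0148  0.0201]
0.145 768 0.02012659532940165 [-0.0157  0.0202]
0.155 918 0.019823137148035363 [-0.0119  0.0198]
0.165 944 0.019852750227272564 [-0.0134  0.0198]
top 8386 0.18629975643742352 [-0.0016  0.0202]
wall [0.0238 0.032 ] [-0.0337  0.0341] [0.0042 0.0285]
```

Emit:
move_arm(
  deltas=[0,0.002,0,0,0,-0.01,0,0,0.002,0.03,0,0,-0.01,0,0,0.002,0.055,0,0,-0.01,0,0,0.002,0.07,0,0,-0.01,0,0,0.002,0.078,0,0,-0.01,0,0,0.002,0.08,0,0,-0.01,0,0,0.002,0.08,0,0,-0.01,0,0,0.002,0.08,0,0,-0.01,0],
)

```text
t: 13.02
tool_pos: [0.6089, -0.0715, 0.0791]
orientation: [2.263, 2.177, 0.001]
force: [-0.0, 0.0, -2.6]
opening: 0.0639
gripper_force: 30.0
```

Emit:
move_arm(
  deltas=[0,-0.001,0.0008,0,0,0,0,0,-0.001,0.0016,0,0,0,0,0,-0.001,0.002,0,0,0,0,0,-0.001,0.002,0,0,0,0],
)

```text
t: 13.52
tool_pos: [0.6075, -0.0715, 0.0775]
orientation: [2.264, 2.177, 0.001]
force: [-4.1, 0.8, 6.1]
opening: 0.0639
gripper_force: 30.0
```

Emit:
move_arm(
  deltas=[0,0,0,0,0,0,0.8,0,0,0,0,0,0,0.95,0,0,0,0,0,0,0.95,0,0,0,0,0,0,0.95,0,0,-0.03,0,0,0,0.95,0,0,-0.085,0,0,0,0.95,0.04,0,-0.09,0,0,-0.08,0.5,0.1,0,-0.09,0,0,-0.165,0.4,0.149,0.001,-0.09,0,0,-0.165,0.4,0.149,0.001,-0.09,0,0,-0.165,0.4],
)

```text
t: 14.78
tool_pos: [0.6138, 0.081, 0.1661]
orientation: [-2.072, -2.361, -0.001]
force: [0.1, 0.3, 0.2]
opening: 0.053
gripper_force: 0.0
```

Run:
```python
from h import *
np.set_printoptions(precision=4,suppress=True)
c=cam("wrist");W=cloud(c);save("w5",c["im"])
s=c["s"];print(s["tool_pos"],s["orientation"],s["q"],s["t"],s["opening"])
x,y,z=W[...,0],W[...,1],W[...,2]
m=(x>.56)&(x<.67)&(y>.02)&(y<.13)&(z>.08)&(z<.098)&(np.arange(420)[:,None]<290)
P=W[m];print("bar",len(P),rect(P[:,:2]),np.median(P[:,2]))
c=cam("top");W=cloud(c);im=c["im"];save("t5",cv2.resize(im[140:240,200:340],None,fx=5,fy=5,interpolation=cv2.INTER_CUBIC))
```

```text
[0.6138 0.081  0.1661] [-2.0718 -2.361  -0.001 ] [ 0.0479  0.2173  1.5078  0.0008  1.4164 -0.0825] 14.775 0.05304809050871468
bar 2096 (array([0.6149, 0.0785]), (15.8804349899292, 63.10820770263672), 7.103102207183838) 0.09038639966267684
```

View pics/w5.png

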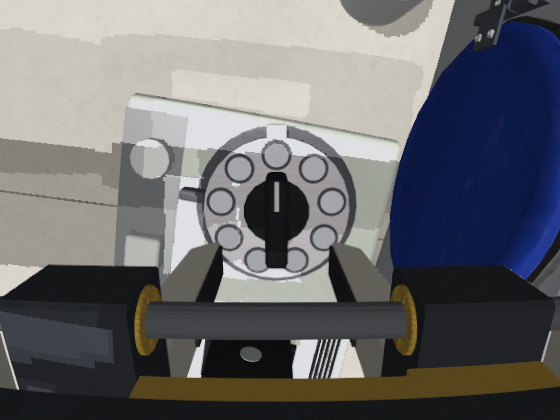

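The lug (277,132) and the white line are about 80° clockwise of the pointer (190,195), so it is on filter 2. Before descending I'll check the clearance from the gripper's body to the grey box on the right.

Run:
```python
from h import *
np.set_printoptions(precision=3,suppress=True)
for n in("wrist","top","scene"):
    W=cloud(cam(n));x,y,z=W[...,0],W[...,1],W[...,2]
    for y0 in(-.02,.02,.06,.1,.14,.18):
        m=(y>y0)&(y<y0+.04)&(z>.11)&(z<.4)&(x>.66)&(x<.9)
        if m.sum()>20: print(n,y0,m.sum(),np.percentile(x[m],[1,20]),z[m].min(),z[m].max())
```

```text
wrist 0.06 4839 [0.689 0.704] 0.11002476113142101 0.248848874951359
wrist 0.1 13187 [0.66  0.707] 0.1100334258518258 0.27595978582213593
wrist 0.14 8720 [0.709 0.711] 0.11000892364086912 0.19653998978632353
wrist 0.18 5373 [0.715 0.716] 0.11000165837790937 0.1798827630798561
top -0.02 1563 [0.711 0.725] 0.11110272657534592 0.23278133634732012
top 0.02 997 [0.704 0.729] 0.11013763620323425 0.23124411904051656
top 0.06 454 [0.829 0.846] 0.2209593468583182 0.23232433983612188
top 0.1 536 [0.828 0.839] 0.21913509691970123 0.25210905335740796
top 0.14 587 [0.826 0.834] 0.22108789800300488 0.2516262138438614
top 0.18 475 [0.716 0.836] 0.11064752728698601 0.25033696654238113
scene -0.02 626 [0.708 0.711] 0.1105987410741725 0.2249292046622579
scene 0.02 616 [0.663 0.703] 0.11044198998670363 0.2795195759827567
scene 0.06 551 [0.666 0.703] 0.11007686008211415 0.2805098681633675
scene 0.1 500 [0.684 0.708] 0.11002768639532168 0.2798698051098466
scene 0.14 266 [0.709 0.712] 0.11036612181105876 0.24463570531476886
scene 0.18 35 [0.729 0.819] 0.18825070224956147 0.24425405943413792
```

The grey box's front (x about 0.703) would touch the gripper body in a crosswise pinch at the wheel's present angle. Instead I'll back off, grip the bar lengthwise with the closing axis along y for the first click, then regrip crosswise. First a check of the bottle clearance.

Run:
```python
from h import *
np.set_printoptions(precision=3,suppress=True)
for n in("top","scene","wrist"):
    c=cam(n);W=cloud(c);x,y,z=W[...,0],W[...,1],W[...,2]
    for z0 in(.06,.1,.14,.18,.21):
        m=(y>.16)&(y<.4)&(z>z0)&(z<z0+.03)&(x>.56)&(x<.69)
        if m.sum()>5: print(n,z0,m.sum(),np.percentile(x[m],[3,97]),np.percentile(y[m],[2,98]))
delta([.6149,.0785,.068],np.radians(-83))
```

```text
top 0.1 29 [0.642 0.656] [0.273 0.297]
top 0.14 107 [0.648 0.68 ] [0.262 0.295]
top 0.18 76 [0.653 0.675] [0.268 0.336]
scene 0.06 149 [0.638 0.685] [0.23  0.279]
scene 0.1 118 [0.639 0.669] [0.232 0.277]
scene 0.14 88 [0.651 0.678] [0.246 0.273]
shift [0.002 0.001 0.098] turn [0.    0.    1.573] q6 about -0.08
shift [0.002 0.001 0.098] turn [-0.     0.    -1.569] q6 about -0.08
```

Emit:
move_arm(
  deltas=[0.005,-0.04,-0.02,0,0,0,0.9,0.005,-0.04,-0.02,0,0,0.18,0.9,0.005,-0.04,-0.02,0,0,0.36,0.9,0.005,-0.04,-0.02,0,0,0.54,0.9,0.005,-0.04,-0.02,0,0,0.72,0.9,0.005,-0.04,-0.02,0,0,0.9,0.9,0.005,-0.04,-0.02,0,0,1.08,0.9,0.005,-0.04,-0.02,0,0,1.26,0.9,0.004,-0.02,-0.01,0,0,1.44,0.9,0.002,0.001,0,0,0,1.573,0.9,0.002,0.001,0.03,0,0,1.573,0.9,0.002,0.001,0.03,0,0,1.573,0.9],
)

```text
t: 16.68
tool_pos: [0.6127, 0.0788, 0.1331]
orientation: [-3.136, -0.193, 0.009]
force: [-0.6, -0.9, -0.2]
opening: 0.0836
gripper_force: 0.0
```

Run:
```python
from h import *
np.set_printoptions(precision=4,suppress=True)
s=robot.read_state();print(s["tool_pos"],s["q"],s["t"],s["opening"],s["force"])
delta([.6149,.0785,.068],np.radians(-83))
```

```text
[0.6127 0.0788 0.1331] [ 0.045   0.2454  1.5373 -0.0001  1.3646  1.4928] 16.675 0.08360805090955155 [-0.6154 -0.8604 -0.2127]
shift [0.0025 0.0006 0.0651] turn [-0.0004  0.0058  0.0009] q6 about 1.49
shift [0.0025 0.0006 0.0651] turn [-0.009  -0.0006 -3.1407] q6 about 1.49
```

Emit:
move_arm(
  deltas=[0.0023,0,0.045,0,0.005,0,0.9,0.0023,0,0.065,0,0.005,0,0.9,0.0023,0,0.065,0,0.005,0,0.9,0.0023,0,0.065,0,0.005,0,0,0.0023,0,0.065,0,0.005,0,0,0.0023,0,0.065,0,0.005,0,0],
  squeeze=30,
)

```text
t: 17.42
tool_pos: [0.6185, 0.0784, 0.0731]
orientation: [3.134, 0.194, 0.012]
force: [0.0, -7.7, 2.2]
opening: 0.0641
gripper_force: 30.0
```

Emit:
move_arm(
  deltas=[0,0,0,0,0,0.12,0,0,0,0,0,0,0.24,0,0,0,0,0,0,0.36,0,0,0,0,0,0,0.48,0,0,0,0,0,0,0.55,0,0,0,0,0,0,0.55,0],
)

```text
t: 18.18
tool_pos: [0.6182, 0.0765, 0.0731]
orientation: [3.067, -0.667, 0.012]
force: [-1.0, -14.2, 4.8]
opening: 0.064
gripper_force: 30.0
```

Emit:
move_arm(
  deltas=[0,0,0,0,0,0,0.85,0,0,0,0,0,0,0.85,0,0,0,0,0,0,0.85,0,0,-0.05,0,0,0,0.85,0,0,-0.07,0,0,-0.18,0.45,0,0,-0.07,0,0,-0.36,0.45,0,0,-0.07,0,0,-0.54,0.45,0,0,-0.07,0,0,-0.72,0.45,0,0,-0.07,0,0,-0.777,0.45,0,0,-0.07,0,0,-0.777,0.45],
)

```text
t: 19.42
tool_pos: [0.6166, 0.0801, 0.1411]
orientation: [3.093, 0.548, 0.008]
force: [-0.3, -1.5, -0.2]
opening: 0.0421
gripper_force: 0.0
```

Run:
```python
from h import *
np.set_printoptions(precision=4,suppress=True)
c=cam("wrist");W=cloud(c);s=c["s"];print(s["tool_pos"],s["q"],s["t"],s["opening"],s["force"])
x,y,z=W[...,0],W[...,1],W[...,2]
m=(abs(x-.615)<.045)&(abs(y-.0785)<.045)&(z>.08)&(z<.098)
n,l,st,_=cv2.connectedComponentsWithStats(m.astype(np.uint8));k=1+st[1:,4].argmax();P=W[l==k];print("bar",len(P),rect(P[:,:2]),np.median(P[:,2]))
delta([.6149,.0785,.068],np.radians(-70))
```

```text
[0.6166 0.0801 0.1411] [0.0464 0.239  1.5296 0.0005 1.3681 1.2665] 19.425 0.04209395432765305 [-0.3313 -1.5369 -0.1529]
bar 2669 (array([0.6152, 0.0784]), (62.64103317260742, 16.29625701904297), 57.49119186401367) 0.09033932343426809
shift [-0.0025  0.0008  0.0731] turn [ 0.001  -0.0049  0.0006] q6 about 1.27
shift [-0.0025  0.0008  0.0731] turn [ 0.0076  0.0016 -3.1409] q6 about 1.27
```

Emit:
move_arm(
  deltas=[-0.0025,0.001,0.04,0,-0.005,0,0.45,-0.0025,0.001,0.071,0,-0.005,0,0.45,-0.0025,0.001,0.071,0,-0.005,0,0.45,-0.0025,0.001,0.071,0,-0.005,0,0.3,-0.0025,0.001,0.071,0,-0.005,0,0,-0.0025,0.001,0.071,0,-0.005,0,0,-0.0025,0.001,0.071,0,-0.005,0,0,-0.0025,0.001,0.071,0,-0.005,0,0],
  squeeze=25,
)

```text
t: 20.48
tool_pos: [0.6162, 0.0789, 0.0718]
orientation: [3.093, 0.549, 0.005]
force: [-0.4, 5.0, 3.6]
opening: 0.0217
gripper_force: 21.1
```

Emit:
move_arm(
  deltas=[0,0,0,0,0,0,0,0,0,0,0,0,0.12,0,0,0,0,0,0,0.24,0,0,0,0,0,0,0.36,0,0,0,0,0,0,0.48,0,0,0,0,0,0,0.6,0,0,0,0,0,0,0.7,0,0,0,0,0,0,0.75,0,0,0,0,0,0,0.75,0,0,0,0,0,0,0.75,0],
)

```text
t: 21.72
tool_pos: [0.6159, 0.0774, 0.0715]
orientation: [3.078, -0.621, 0.004]
force: [-1.8, -1.4, 6.3]
opening: 0.0159
gripper_force: 25.0
```

Emit:
move_arm(
  deltas=[0,0,0,0,0,0,0.4,0,0,0,0,0,0,0.4,0,0,-0.05,0,0,0,0.4,0,0,-0.09,0,0,0,0.4,0,0,-0.09,0,0,0,0.4],
)

```text
t: 22.35
tool_pos: [0.6178, 0.0783, 0.1649]
orientation: [-3.078, 0.622, -0.013]
force: [0.7, 0.3, 0.2]
opening: 0.0369
gripper_force: 0.0
```

Run:
```python
from h import *
np.set_printoptions(precision=4,suppress=True)
c=cam("wrist");W=cloud(c);s=c["s"];save("w6",c["im"]);print(s["tool_pos"],s["t"],s["opening"],s["force"])
x,y,z=W[...,0],W[...,1],W[...,2]
m=(abs(x-.615)<.045)&(abs(y-.0785)<.045)&(z>.08)&(z<.098)
n,l,st,_=cv2.connectedComponentsWithStats(m.astype(np.uint8));k=1+st[1:,4].argmax();P=W[l==k];print("bar",len(P),rect(P[:,:2]),np.median(P[:,2]))
delta([.5126,.1058,.10],np.radians(-113))
```

```text
[0.6178 0.0783 0.1649] 22.35 0.03686711466366082 [0.7495 0.3072 0.2052]
bar 2095 (array([0.615 , 0.0775]), (15.576184272766113, 63.4607048034668), 66.80843353271484) 0.09044258678527917
shift [-0.1066  0.0149  0.0617] turn [-0.0007 -0.0042  0.0026] q6 about 2.01
shift [-0.1066  0.0149  0.0617] turn [ 0.0066 -0.0011 -3.139 ] q6 about 2.01
```

View pics/w6.png

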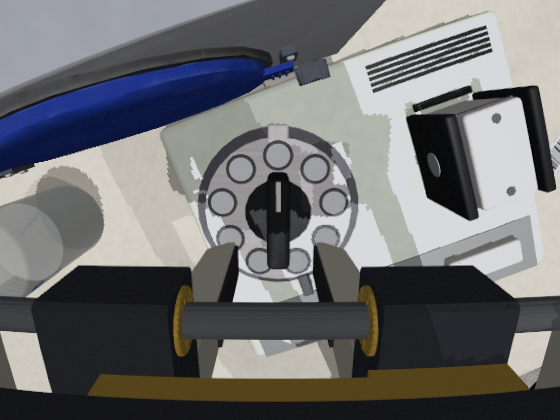

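The lug (278,132) is now 200° clockwise of the pointer (307,285), which is filter 5. The block stands between the bay walls at (485,155). I'll check its seat.

Run:
```python
from h import *
np.set_printoptions(precision=4,suppress=True)
c=cam("wrist");W=cloud(c)
a=np.radians(-2.8);o=np.array([.6075,-.0718]);R=np.array([[np.cos(a),np.sin(a)],[-np.sin(a),np.cos(a)]])
L=(W[...,:2]-o)@R.T;X,Y,z=L[...,0],L[...,1],W[...,2]
v=c["im"].max(2)
m=(abs(X)<.04)&(abs(Y)<.0235)&(z>.09)&(z<.125)&(v>90)
P=np.c_[L[m],z[m]];print(m.sum(),rect(P[:,:2]),np.median(z[m]),np.linalg.lstsq(np.c_[P[:,:2],np.ones(len(P))],P[:,2],rcond=None)[0])
m=(abs(X)<.035)&(abs(Y)>.025)&(abs(Y)<.031)&(z>.09);print("walls",np.median(z[m]))
```

```text
6213 (array([-0.0001, -0.0011]), (44.80660629272461, 64.91905975341797), 89.91270446777344) 0.10560176248920844 [-0.011  -0.0157  0.1054]
walls 0.10560155894569356
```

Emit:
move_arm(
  deltas=[-0.05,0.007,0,0,-0.004,0,0,-0.107,0.015,0.03,0,-0.004,0,0,-0.107,0.015,0.062,0,-0.004,0,0,-0.107,0.015,0.062,0,-0.004,0,0,-0.107,0.015,0.09,0,-0.004,0,0,-0.107,0.015,0.1,0,-0.004,0,0],
  squeeze=10,
)

```text
t: 23.2
tool_pos: [0.5106, 0.1056, 0.0593]
orientation: [3.078, -0.623, -0.008]
force: [-0.3, 0.1, -0.0]
opening: 0.0005
gripper_force: 0.1
```

Emit:
move_arm(
  deltas=[0.002,0,0.004,0,0,0,0,0.002,0,0.007,0,0,0,0,0.002,0,0.008,0,0,0,0,0.002,0,0.008,0,0,0,0],
)

```text
t: 23.7
tool_pos: [0.5134, 0.105, 0.0533]
orientation: [3.079, -0.623, -0.003]
force: [-1.7, -2.0, 4.6]
opening: 0.0004
gripper_force: 2.5
```

Emit:
move_arm(
  deltas=[0,0,0.0015,0,0,0,0,0,0,0.0025,0,0,0,0,0,0,0.0025,0,0,0,0],
)

```text
t: 24.08
tool_pos: [0.5135, 0.1049, 0.0528]
orientation: [3.079, -0.623, -0.003]
force: [-11.8, -3.1, 24.7]
opening: 0.0006
gripper_force: 12.5
```

Emit:
move_arm(
  deltas=[0,0,-0.02,0,0,0,0,0,0,-0.045,0,0,0,0,0.02,0.055,-0.045,0,0,0,0,0.04,0.11,-0.045,0,0,0,0,0.058,0.162,-0.045,0,0,0,0,0.058,0.162,-0.03,0,0,0,0,0.058,0.162,-0.012,0,0,0,0,0.058,0.162,-0.006,0,0,0,0,0.058,0.162,-0.002,0,0,0,0,0.058,0.162,-0.001,0,0,0,0,0.058,0.162,-0.001,0,0,0,0],
)

```text
t: 25.45
tool_pos: [0.5023, -0.0655, 0.0528]
orientation: [3.079, -0.619, -0.01]
force: [-17.0, 1.2, 30.7]
opening: 0.0002
gripper_force: 15.2
```

Emit:
move_arm(
  deltas=[0,0,-0.01,0,0,0,0,0,0,-0.05,0,0,0,0,0,0,-0.11,0,0,0,0,-0.05,0,-0.15,0,0,0,0,-0.09,0,-0.15,0,0,0,0,-0.09,0,-0.15,0,0,0,0,-0.09,0,-0.15,0,0,0,0],
)

```text
t: 26.32
tool_pos: [0.4208, -0.0312, 0.2008]
orientation: [3.08, -0.62, -0.004]
force: [-0.0, -0.6, -0.4]
opening: 0.0004
gripper_force: 0.0
```

Run:
```python
from h import *
np.set_printoptions(precision=4,suppress=True)
c=cam("top");W=cloud(c);s=c["s"];print(s["tool_pos"],s["t"],s["force"])
x,y,z=W[...,0],W[...,1],W[...,2]
for p in((.5126,.1058),(.5089,.0249),(.5037,-.0671)): print(np.median(z[np.hypot(x-p[0],y-p[1])<.008]))
m=(abs(x-.615)<.045)&(abs(y-.0775)<.045)&(z>.08)&(z<.1);print("bar",m.sum(),rect(W[m][:,:2]))
m=(abs(x-.6075)<.02)&(abs(y+.0718)<.015);print("block top",np.median(z[m]))
save("t7",cv2.resize(c["im"][130:280,130:480],None,fx=2.2,fy=2.2,interpolation=cv2.INTER_CUBIC))
```

```text
[ 0.4208 -0.0312  0.2008] 26.325 [-0.0144 -0.5666 -0.3645]
nan
nan
nan
bar 75 (array([0.6164, 0.08  ]), (17.615909576416016, 62.310890197753906), 66.7547378540039)
block top 0.10494732489609171
  return _methods._mean(a, axis=axis, dtype=dtype,
  ret = ret.dtype.type(ret / rcount)
```

View pics/t7.png

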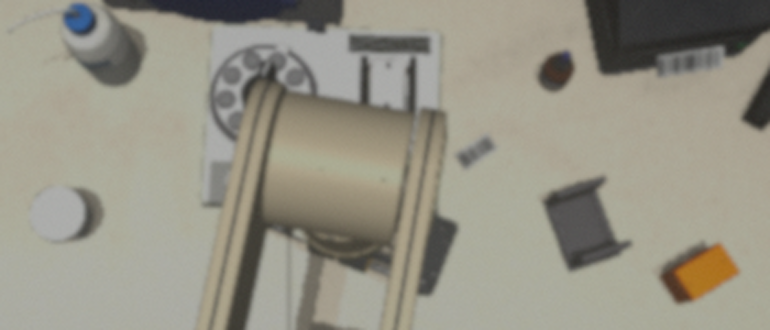

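The stand at (585,230) is empty, the block is in the bay at (388,85) with its top at 105 mm, and the wheel is on filter 5. The cup, both bottles and the orange block are where they were. The arm is clear of everything, so I'm handing in.

```bash
python3 -c "
from plant import robot
print(robot.close_job())"
```

```text
the job is handed in; nothing more can be done
None
```

I handed the job in at about 26 s: the block is home and upright in the bay, the wheel rests on filter 5, and the round key and then the bar key were each pressed right down and released. The arm hid the keys in the last picture, so I did not see them come back up.

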